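# Read a sensor tag and put the reader away

### The arm

A 6-joint arm with a two-finger parallel gripper is mounted at the origin on the work surface. World frame = base frame: x ahead of the robot, y to its left, z up, the work surface at z = 0. Lengths are in m, angles in rad, forces in N, time in s.
With the tool pointing down it reaches from about 0.35 to 0.975 m from the base axis. Payload 4.9 kg.
Tool frame: the origin (TCP) lies midway between the tips of the shut fingers; the grasp point (between the pads) lies 19 mm behind it (ctrl.hold_point_z is the distance from the TCP to the grasp point, in m); z points along the fingers, y is the line along which they close (so a half turn about z gives the same grasp; the last joint's range is limited). The gripper opens to 85 mm and grips with 20 to 120 N. Pads are 22 mm wide; open, the fingers measure 114 mm over their backs; the gripper's body (76 mm by 85 mm) begins 54 mm behind the grasp point. The pads swing forward as they close: fully open they stand 13 mm farther back than shut.
Start: joints at [1.202, 0.053, 1.613, -0, 1.476, -0.119], TCP at [0.154, 0.606, 0.231] pointing down, gripper open.
Joint ranges: [-3.01, 3.01], [-1.01, 2.22], [0.06, 2.58], [-1.02, 4.17], [0.09, 2.62], [-3.14, 3.14]. Speed limits (rad/s): [2.57, 2.57, 3.14, 3.14, 3.14, 3.14].

### API

Orientations are given as a rotation vector (axis times angle).
In Python, from station import status, viewer, finish_job, ctrl gives the robot as it stands.
- The arm moves only by the shell command python3 -m jog 'ROWS' [FORCE]. ROWS is JSON, a list of rows, each a list of 7 numbers: the turn, a rotation vector about the tool's x, y, z each as a share of 5 degrees, from -1 to 1, then the shift along the tool's x, y, z each as a share of 30 mm, from -1 to 1, then the opening, from -1 (shut) to 1 (fully open). A call has 1 to 5 rows; each row shifts and turns the commanded pose from where the row before left it, along the tool's axes as they then stand; what a row does not reach is not made up. A row lasts 1/8 s, in which the tool goes at most 62.5 mm and 10.7 degrees, less where a joint would pass 70% of its speed; a pose out of reach is approached as far as the arm can. A call with a number of a shift or a turn outside -1 to 1 is refused whole. A call with a gripper value outside its range is refused whole. The fingers move at their own pace and stop on an object; FORCE is the grip in N (left out, the last holds). Time passes only in rows, so rows that do not move let the fingers close. It gives the time, the measured TCP pose, the force, the opening and the grip force at its end, in the units of the state.
- status.get_obs(): the state, without advancing time (a new reading comes with each control period).
- viewer.get_image(name): name is "scene" or "top" or "wrist"; returns a dict with "img" (420x560x3 uint8, red, green, blue), "fovy" (degrees; the focal length in pixels is half the picture's height over the tangent of half this angle, whatever the lens; pixels are square), "cx", "cy" (the principal point, pixels), "rvec" (rotation vector, rad) and "tvec" (3), from world to camera coordinates, as OpenCV has them. Camera axes: x right, y down, z forward; pixel columns grow to the right and rows downward; lengths in m; the calibration is good to about 2 mm. A picture is of the moment at which its call begins. There is no depth.
- finish_job(): hands the job in; it is judged then, once.
The state is a dict: "t": time; "q": joint angles; "dq": joint speeds; "effort": joint torques, N m; "tool_pos": TCP position; "tool_rot": TCP orientation; "contact_force": force on the tool from outside, world axes, zero at the start; "wrist_torque": the same for the moment, N m; "opening": finger opening in m; "grip_force": force on a finger pad.
Only numpy, scipy, OpenCV 4.12 (cv2) and the standard library are available. Lean on these libraries where they do the work, as an engineer would, in place of code of your own. Each camera call takes 0.05 s, during which the arm holds its last target. There are 200 camera calls.

### The job

Pick up the orange and black hand-held reader and point its window squarely at the middle of the round white tag on the end of the blue-banded sensor, about 6 cm away, holding it steady in the air for at least one and a half seconds. Read only that sensor, not the yellow- or white-banded ones, then lay the reader flat inside the blue tray, setting it down rather than dropping it. Leave the sensors and everything else on the bench where they are.

Things in the scene. Friction and masses are not known exactly. Their poses are not given: they have to be found in the camera images.
- reader: Hand-held tag reader lying flat, 160 mm long, 220 g. Black handle 40 wide, 34 high, x = -80 to +35 mm, orange rear cap; orange head 58 wide, 40 high, x = 35 to 80 mm, with amber window in its front end and green display on top. Origin on the underside below the balance point, where the handle is best gripped across its 40 mm width; x points forward out of the window, z up.
- reader_window (a point): Centre of the reader's window, at (80, 0, 20) mm in the reader's frame; the reader looks straight along its x axis.
- reader_focus (a point): Point on the reader's line of sight 60 mm ahead of the window (the ideal reading distance), at (140, 0, 20) mm in the reader's frame.
- tray: Blue open tool tray fixed on the bench, outside 230 (x) x 180 (y) x 26 mm high, walls 5 mm, black rubber floor 6 mm above the bench. Origin at the centre of its underside, x along its long side.
- sensor_blue: Black cylindrical sensor with a blue band around its middle, 54 mm diameter, 105 mm long plus a 22 mm threaded steel stub, lying level in a grey V stand (75 x 70 mm), its axis 85 mm above the bench. Origin on the axis at mid-body; x points along the axis from the tag end to the stub. The tag end looks roughly towards the robot.
- tag_blue (a point): Centre of the round white 40 mm tag on the flat end of the blue-banded sensor; x points into the sensor, so the tag looks along -x.
- sensor_yellow: Black cylindrical sensor with a yellow band around its middle, 54 mm diameter, 105 mm long plus a 22 mm threaded steel stub, lying level in a grey V stand (75 x 70 mm), its axis 85 mm above the bench. Origin on the axis at mid-body; x points along the axis from the tag end to the stub. The tag end looks roughly towards the robot.
- tag_yellow (a point): Centre of the round white 40 mm tag on the flat end of the yellow-banded sensor; x points into the sensor, so the tag looks along -x.
- sensor_white: Black cylindrical sensor with a white band around its middle, 54 mm diameter, 105 mm long plus a 22 mm threaded steel stub, lying level in a grey V stand (75 x 70 mm), its axis 85 mm above the bench. Origin on the axis at mid-body; x points along the axis from the tag end to the stub. The tag end looks roughly towards the robot.
- tag_white (a point): Centre of the round white 40 mm tag on the flat end of the white-banded sensor; x points into the sensor, so the tag looks along -x.
- phone: Bystander: black phone lying on the bench, 150 x 72 x 9 mm. Origin at the centre of its underside.
- foam: Bystander: off-white packing foam block, 200 x 55 x 50 mm. Origin at the centre of its underside.
- wrench: Bystander: steel open-ended wrench lying on the bench.
- upright_sensor: Bystander: spare black sensor standing upright on its metal foot, 54 mm diameter, 121 mm tall. Origin at the centre of its underside.
- mug: Bystander: white mug, 80 mm diameter, 90 mm tall. Origin at the centre of its underside.
- tape: Bystander: yellow and black tape measure, 68 x 36 x 62 mm. Origin at the centre of its underside.
Not all that is in view belongs to the job. What is shaped like the reader but red is not meant.

How it is judged:
On the way:
1. gripped reader held still 1 s (under 30 mm/s, 0.3 rad/s), window 30-100 mm from the blue sensor's tag, within 15 degrees of its axis, focus point within 20 mm of the axis in width and height (y of reader_focus in the frame of tag_blue between -0.02 and 0.02 m and z of reader_focus in the frame of tag_blue between -0.02 and 0.02 m and x of reader_window in the frame of tag_blue between -0.1 and -0.03 m and angle between the x axis of reader and the x axis of tag_blue, either way round below 0.26 rad and linear speed of reader below 0.03 m/s and angular speed of reader below 0.3 rad/s and contact force between the fingers and reader above 0.5 N), for 1 s.
At the end, for the whole second after the job is handed in: The reader lies released and at rest, display up, flat (within 6 degrees) on the tray's floor, wholly between its walls; the three sensors are within 15 mm and the other loose things within 30 mm of where they began (z of reader in the frame of tray between 0.002 and 0.011 m and x of reader in the frame of tray between -0.09 and 0.09 m and y of reader in the frame of tray between -0.075 and 0.075 m and angle between reader's own z axis and vertical below 0.1 rad and linear speed of reader below 0.02 m/s and contact force between the fingers and reader below 0.1 N and distance of each of sensor_blue, sensor_yellow, sensor_white from where it was at the start of the episode below 0.015 m and distance of each of phone, foam, wrench, upright_sensor, mug, tape from where it was at the start of the episode below 0.03 m); the robot touches nothing.
It fails at once if the yellow-banded sensor is read: reader nearly still (under 10 mm/s), aimed at its tag within 15 mm and 10 degrees from 30 to 90 mm (y of reader_focus in the frame of tag_yellow between -0.015 and 0.015 m and z of reader_focus in the frame of tag_yellow between -0.015 and 0.015 m and x of reader_window in the frame of tag_yellow between -0.09 and -0.03 m and angle between the x axis of reader and the x axis of tag_yellow, either way round below 0.17 rad and linear speed of reader below 0.01 m/s).
It fails at once if the white-banded sensor is read: reader nearly still (under 10 mm/s), aimed at its tag within 15 mm and 10 degrees from 30 to 90 mm (y of reader_focus in the frame of tag_white between -0.015 and 0.015 m and z of reader_focus in the frame of tag_white between -0.015 and 0.015 m and x of reader_window in the frame of tag_white between -0.09 and -0.03 m and angle between the x axis of reader and the x axis of tag_white, either way round below 0.17 rad and linear speed of reader below 0.01 m/s).
It fails at once if the reader is dropped (falls free faster than 0.6 m/s, about 20 mm) (contact force between the fingers and reader below 0.01 N and linear speed of reader above 0.6 m/s).
It fails at once if a sensor in a stand is pushed by more than 15 mm (distance of any of sensor_blue, sensor_yellow, sensor_white from where it was at the start of the episode above 0.015 m).
It fails at once if another loose thing on the bench is moved by more than 30 mm (distance of any of phone, foam, wrench, upright_sensor, mug, tape from where it was at the start of the episode above 0.03 m).
It also fails if it takes over 54 s, if anything falls off the work surface, if the arm or the gripper's body presses on something with over 40 N, if the wrist force passes 120 N, or if a joint passes its speed limit or range.

## Working session

There is one attempt and no reset: what is moved stays moved. The work goes in short steps, Python scripts to look and compute and a shell command to move; the robot and the scene stay as the last step left them, time stands still between calls to the robot, and variables do not carry over. Pictures are saved under pics/ and viewed, at most 10 in all, crops included, and the job is handed in when it is done.

```bash
mkdir -p pics; ls
python3 - <<'E'
from station import status, viewer, ctrl
import cv2
for n in ("scene","top"):
    d=viewer.get_image(n); cv2.imwrite(f"pics/{n}0.png",d["img"][:,:,::-1])
    print(n,d["fovy"],d["cx"],d["cy"],d["rvec"],d["tvec"])
o=status.get_obs(); print(o); print(ctrl.hold_point_z)
E
```

```text
pics
scene 52.460316550993724 279.3255097702054 205.49915457898274 [ 1.76858178  1.45627935 -0.75188763] [-0.08575132 -0.2296753   1.79299146]
top 48.89468860146013 275.80425921071065 205.33820614327362 [ 2.15638295 -2.17193803  0.14004201] [-0.01335142  0.54106866  1.4527365 ]
{'t': 0.1, 'q': array([ 1.20202570e+00,  5.33031331e-02,  1.61418311e+00, -3.03102284e-05,
        1.47600063e+00, -1.19007966e-01]), 'dq': array([-0.00086536, -0.00184426, -0.00184718,  0.00058533,  0.00316269,
       -0.00157221]), 'effort': array([ 1.57146414e-04, -3.94903386e+01, -3.71362674e+01, -1.70073631e-04,
        3.89346256e-03,  6.90460382e-06]), 'tool_pos': array([0.15428727, 0.60506256, 0.23016256]), 'tool_rot': array([-3.91249315e-01, -3.11670180e+00,  2.89842555e-03]), 'contact_force': array([-0.00544695, -0.13874077, -0.08640315]), 'wrist_torque': array([-0.00765975, -0.03843064, -0.01899575]), 'grip_force': 0.0, 'opening': 0.08546140504501905}
0.0187
```

View pics/scene0.png

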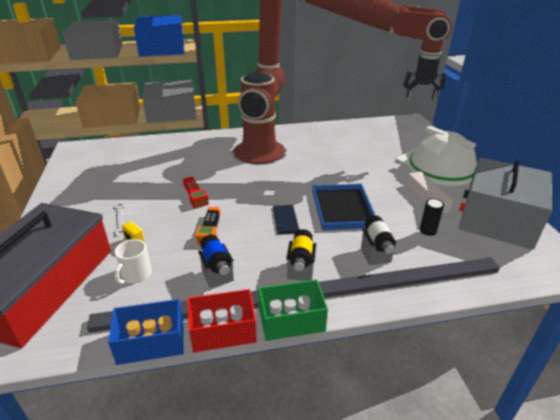

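View pics/top0.png

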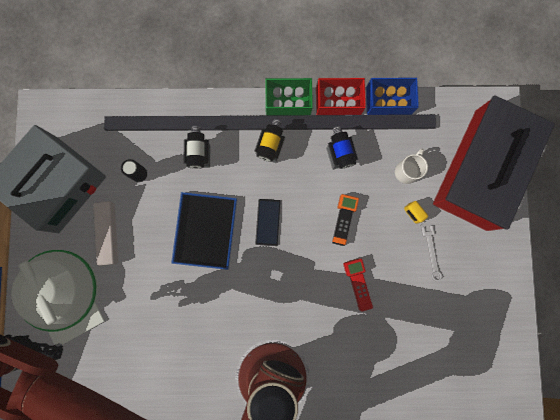

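```bash
cat > h.py <<'E'
import cv2, numpy as np
from scipy.spatial.transform import Rotation as Ro
from station import status, viewer
def cam(n,save=None):
    d=viewer.get_image(n)
    if save: cv2.imwrite(save,d["img"][:,:,::-1])
    R=cv2.Rodrigues(np.array(d["rvec"],float))[0]; t=np.array(d["tvec"],float)
    f=d["img"].shape[0]/2/np.tan(np.radians(d["fovy"])/2)
    d.update(R=R,t=t,f=f,C=-R.T@t,hsv=cv2.cvtColor(d["img"],cv2.COLOR_RGB2HSV)); return d
def ray(d,uv):
    v=np.array([(uv[0]-d["cx"])/d["f"],(uv[1]-d["cy"])/d["f"],1.]); v=d["R"].T@v; return v/np.linalg.norm(v)
def onz(d,uv,z):
    v=ray(d,uv); return d["C"]+v*(z-d["C"][2])/v[2]
def proj(d,P):
    p=d["R"]@np.asarray(P,float)+d["t"]; return np.array([d["cx"]+d["f"]*p[0]/p[2],d["cy"]+d["f"]*p[1]/p[2]])
def tri(a,ua,b,ub):
    A=[];y=[]
    M=np.zeros((3,3));r=np.zeros(3)
    for d,u in((a,ua),(b,ub)):
        v=ray(d,u);P=np.eye(3)-np.outer(v,v);M+=P;r+=P@d["C"]
    return np.linalg.solve(M,r)
def blobs(d,lo,hi,amin=15,box=None):
    m=cv2.inRange(d["hsv"],np.array(lo),np.array(hi))
    if box: k=np.zeros_like(m);x0,y0,x1,y1=box;k[y0:y1,x0:x1]=255;m&=k
    n,l,s,c=cv2.connectedComponentsWithStats(m)
    return m,l,[(i,s[i,4],c[i].round(1),s[i,:4]) for i in range(1,n) if s[i,4]>=amin]
E
python3 - <<'E'
from h import *
d=cam("top"); print("C",d["C"])
for nm,lo,hi,box in (("orange",(5,150,120),(18,255,255),(320,185,375,255)),("blue",(105,150,60),(130,255,255),(160,120,370,280)),("yellow",(20,150,100),(35,255,255),(240,110,300,170))):
    m,l,b=blobs(d,lo,hi,10,box)
    for x in b: print(nm,x[1:],onz(d,x[2],.035).round(4))
    if nm=="blue":
        big=max(b,key=lambda x:x[3][2]*x[3][3]); r=cv2.minAreaRect(np.argwhere(l==big[0])[:,::-1].astype(np.float32)); print([onz(d,p,.026).round(4) for p in cv2.boxPoints(r)],onz(d,r[0],.026))
c=cv2.resize(d["img"][120:320,180:410],None,fx=3,fy=3,interpolation=cv2.INTER_CUBIC)
cv2.imwrite("pics/crop1.png",c[:,:,::-1])
E
```

```text
C [ 0.36372643 -0.00236484  1.50700843]
orange (np.int32(141), array([347.3, 202.2]), array([338, 194,  21,  18], dtype=int32)) [ 0.5493 -0.2473  0.035 ]
orange (np.int32(71), array([339.2, 240.4]), array([333, 237,  14,   8], dtype=int32)) [ 0.4269 -0.2182  0.035 ]
blue (np.int32(257), array([342.2, 147.9]), array([333, 140,  20,  18], dtype=int32)) [ 0.728  -0.2353  0.035 ]
blue (np.int32(341), array([207.8, 222.1]), array([172, 193,  64,  76], dtype=int32)) [0.4882 0.2002 0.035 ]
blue (np.int32(54), array([202.3, 265.3]), array([179, 263,  45,   6], dtype=int32)) [0.3516 0.2162 0.035 ]
[array([0.3614, 0.3143, 0.026 ]), array([0.5887, 0.2917, 0.026 ]), array([0.5661, 0.1111, 0.026 ]), array([0.3394, 0.1369, 0.026 ])] [0.46285034 0.21357394 0.026     ]
yellow (np.int32(246), array([269.6, 140.2]), array([260, 132,  20,  18], dtype=int32)) [0.755  0.0014 0.035 ]
```

View pics/crop1.png

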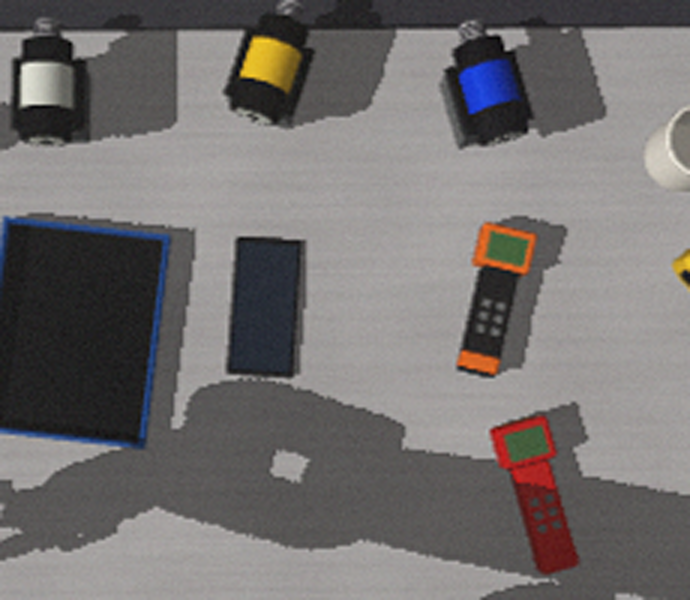

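The picture shows the orange-headed reader with black handle at top-view (345,220), and the all-red lookalike at (358,285) is the decoy. The orange/black one fits the description and is the target. The blue-banded sensor is at (343,148), yellow at (270,140), white at (195,147). The tray is at about (205,230). I'm moving over the reader.

```bash
python3 -m jog '[[0,0,0,-1,-1,0,1],[0,0,0,-1,-1,0,1],[0,0,0,-1,-1,0,1],[0,0,0,-1,-1,0,1],[0,0,0,-1,-1,0,1]]'
python3 -m jog '[[0,0,0,-1,-1,0,1],[0,0,0,-1,-1,0,1],[0,0,0,-1,-1,0,1],[0,0,0,-1,-1,0,1],[0,0,0,-1,-1,0,1]]'
python3 -m jog '[[0,0,0,-1,-1,0,1],[0,0,0,-1,-1,0,1],[0,0,0,-1,-1,0,1],[0,0,0,-1,-1,0,1],[0,0,0,-1,-1,0,1]]'
python3 -m jog '[[0,0,0,-1,-1,0,1],[0,0,0,-1,-1,0,1],[0,0,0,-1,-1,0,1],[0,0,0,0,-1,0,1],[0,0,0,0,-1,0,1]]'
python3 -m jog '[[0,0,0,0,-1,0,1],[0,0,0,0,-1,0,1],[0,0,0,0,-1,0,1],[0,0,0,0,-1,0,1],[0,0,0,0,0,0,1]]'
python3 - <<'E'
from h import *
d=cam("wrist","pics/w1.png"); print(d["C"],d["R"][2],d["fovy"]); o=status.get_obs(); print(o["tool_pos"],Ro.from_rotvec(o["tool_rot"]).as_matrix().round(3))
E
```

```text
t: 0.78
tool_pos: [0.2631, 0.4218, 0.231]
tool_rot: [-0.391, -3.117, 0.001]
contact_force: [-0.2, 0.7, -0.2]
opening: 0.0852
grip_force: 0.0
t: 1.4
tool_pos: [0.3714, 0.2394, 0.2311]
tool_rot: [-0.391, -3.117, -0.0]
contact_force: [-0.1, -0.1, 0.2]
opening: 0.0853
grip_force: 0.0
t: 2.02
tool_pos: [0.4797, 0.057, 0.2311]
tool_rot: [-0.392, -3.117, -0.0]
contact_force: [-0.0, 0.7, 0.2]
opening: 0.0857
grip_force: 0.0
t: 2.65
tool_pos: [0.5291, -0.1103, 0.2307]
tool_rot: [-0.392, -3.116, -0.0]
contact_force: [0.8, -0.7, -0.2]
opening: 0.0853
grip_force: 0.0
t: 3.28
tool_pos: [0.4991, -0.2268, 0.2309]
tool_rot: [-0.396, -3.116, -0.0]
contact_force: [0.6, 0.2, -1.0]
opening: 0.0853
grip_force: 0.0
[ 0.42347651 -0.20647056  0.37430018] [ 0.2943912  -0.07579565 -0.95267457] 59.30630693768113
[ 0.4994139  -0.22583448  0.23088136] [[-0.969  0.249 -0.001]
 [ 0.249  0.969  0.001]
 [ 0.001  0.001 -1.   ]]
```

View pics/w1.png

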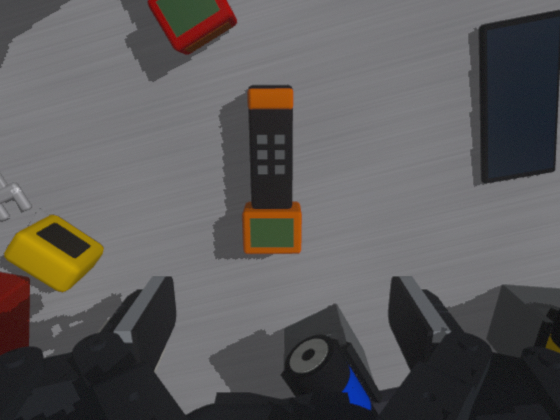

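The wrist view shows the reader with its orange cap at (271,97), black handle, and display at (272,233), in line with the fingers. The blue sensor's tag is at (308,356) with the blue band beside it.

```bash
cat > m.py <<'E'
from h import *
def reader(w,zh=.04):
    m,l,b=blobs(w,(4,150,90),(19,255,255),100,(200,60,340,280))
    for x in b: print("or",x[1:])
    hull=cv2.convexHull(np.vstack([np.argwhere(l==x[0])[:,::-1] for x in b]).astype(np.float32))
E
python3 - <<'E'
from h import *
w=cam("wrist")
m,l,b=blobs(w,(4,150,60),(19,255,255),100,(200,60,340,280))
for x in b: print("orange",x[1:],onz(w,x[2],.034))
m,l,g=blobs(w,(45,60,40),(85,255,255),100,(200,60,340,280))
for x in g: print("disp",x[1:],onz(w,x[2],.04))
cap=onz(w,min(b,key=lambda x:x[2][1])[2],.034);dis=onz(w,max(g,key=lambda x:x[1])[2],.04)
u=(dis-cap)[:2];print("reader yaw",np.arctan2(u[1],u[0]),np.hypot(*u))
# front edge of head (max row of orange), rear edge
ys=np.argwhere(cv2.inRange(w["hsv"],(4,150,60),(19,255,255))[60:280,200:340]>0)+[60,200]
r=cv2.minAreaRect(ys[:,::-1].astype(np.float32));print(r)
# tag: brightish low-sat around (308,356)
hs=w["hsv"];k=np.zeros(hs.shape[:2],np.uint8);cv2.circle(k,(308,356),26,255,-1)
m=cv2.inRange(hs,(0,0,115),(180,50,255))&k
n,l,s,c=cv2.connectedComponentsWithStats(m);i=1+np.argmax(s[1:,4]);p=np.argwhere(l==i)[:,::-1]
e=cv2.fitEllipse(cv2.convexHull(p.astype(np.float32)));print("tag",e,s[i])
T=onz(w,e[0],.085);print("T",T)
t=cam("top")
def band(lo,hi,box):
    m,l,b=blobs(t,lo,hi,50,box);x=max(b,key=lambda x:x[1]);r=cv2.minAreaRect(np.argwhere(l==x[0])[:,::-1].astype(np.float32));return x,r,onz(t,r[0],.085)
x,r,B=band((105,130,50),(130,255,255),(320,125,370,175));v=(B-T)[:2];print(r,B,"yaw",np.arctan2(v[1],v[0]),np.hypot(*v))
P=cv2.boxPoints(r);print([onz(t,p,.085).round(4)[:2] for p in P])
E
```

```text
orange (np.int32(936), array([268.9,  98.1]), array([247,  88,  45,  22], dtype=int32)) [ 0.42673875 -0.21794761  0.034     ]
orange (np.int32(1476), array([270.8, 227.5]), array([241, 202,  59,  52], dtype=int32)) [ 0.545096   -0.24767668  0.034     ]
disp (np.int32(1103), array([270.1, 232. ]), array([250, 219,  41,  27], dtype=int32)) [ 0.54729289 -0.24879169  0.04      ]
reader yaw -0.2504793104846263 0.1244373662017884
((270.0, 170.5), (165.0, 58.0), 90.0)Traceback (most recent call last):
  File "<stdin>", line 15, in <module>
    return _wrapfunc(a, 'argmax', axis=axis, out=out, **kwds)
    return bound(*args, **kwds)
ValueError: attempt to get argmax of an empty sequence
```

Run:
```python
from h import *
w=cam("wrist")
u=np.array([np.cos(-.25),np.sin(-.25)])
F=onz(w,(270.3,253),.04);Rr=onz(w,(268.9,88),.034);print("F",F,"R",Rr,np.hypot(*(F-Rr)[:2]),"orig",F[:2]-.08*u,Rr[:2]+.08*u)
hs=w["hsv"];print(hs[340:374:4,304:310:5,2].T,hs[356,280:340:4,2])
m=cv2.inRange(hs,(0,0,75),(180,70,255));k=np.zeros_like(m);cv2.circle(k,(307,355),24,255,-1);m&=k
n,l,s,c=cv2.connectedComponentsWithStats(m);i=1+np.argmax(s[1:,4]);p=np.argwhere(l==i)[:,::-1]
e=cv2.fitEllipse(cv2.convexHull(p.astype(np.float32)));print("tag",e,s[i])
T=onz(w,e[0],.085);print("T",T)
t=cam("top")
def band(lo,hi,box):
    m,l,b=blobs(t,lo,hi,50,box);x=max(b,key=lambda x:x[1]);r=cv2.minAreaRect(np.argwhere(l==x[0])[:,::-1].astype(np.float32));return x,r,onz(t,r[0],.085)
x,r,B=band((105,130,50),(130,255,255),(320,125,370,175));v=(B-T)[:2];print(r,B,"yaw",np.arctan2(v[1],v[0]),np.hypot(*v))
print([onz(t,p,.085).round(4)[:2] for p in cv2.boxPoints(r)])
```

```text
F [ 0.56914168 -0.25366517  0.04      ] R [ 0.41876511 -0.21525088  0.034     ] 0.15520557156385575 orig [ 0.49162868 -0.23387285] [ 0.4962781 -0.2350432]
[[39 83 81 29 29 58 84 83 45]
 [82 84 64 30 32 80 85 99 29]] [74 47 41 81 80 35 29 25 82 83 84 34 30 34 35]
tag ((306.3224182128906, 355.2853698730469), (26.142305374145508, 41.92314910888672), 52.1445198059082) [288 339  37  33 736]
T [ 0.65979029 -0.24119888  0.085     ]
((342.36309814453125, 147.73654174804688), (15.653003692626953, 18.358463287353516), 75.0685806274414) [ 0.71612875 -0.22793599  0.085     ] yaw 0.23120472614329002 0.057878543562723386
[array([ 0.7331, -0.194 ]), array([ 0.7481, -0.2504]), array([ 0.6992, -0.2618]), array([ 0.6843, -0.2056])]
```

```bash
python3 -m jog '[[0,0,0,0.1,-0.32,1,1],[0,0,0,0,0,1,1],[0,0,0,0,0,1,1],[0,0,0,0,0,1,1],[0,0,0,0,0,1,1]]' 60
python3 -m jog '[[0,0,0,0,0,1,1],[0,0,0,0,0,0.8,1],[0,0,0,0,0,0.5,1],[0,0,0,0,0,0.2,1],[0,0,0,0,0,0,1]]'
python3 -m jog '[[0,0,0,0,0,0,-1],[0,0,0,0,0,0,-1],[0,0,0,0,0,0,-1],[0,0,0,0,0,0,-1],[0,0,0,0,0,0,-1]]' 60
```

```text
t: 4.1
tool_pos: [0.4948, -0.2331, 0.0804]
tool_rot: [0.389, 3.117, 0.0]
contact_force: [0.0, 0.7, 0.4]
opening: 0.0854
grip_force: 0.0
t: 4.72
tool_pos: [0.4948, -0.234, 0.0066]
tool_rot: [0.391, 3.117, -0.0]
contact_force: [-0.0, 0.6, 0.3]
opening: 0.0857
grip_force: 0.0
t: 5.35
tool_pos: [0.4952, -0.2347, 0.0073]
tool_rot: [0.391, 3.116, -0.001]
contact_force: [-0.3, -0.4, 4.7]
opening: 0.039
grip_force: 63.6
```

```bash
python3 -m jog '[[0,0,0,0,0,-0.4,-1],[0,0,0,0,0,-0.8,-1],[0,0,0,0,0,-0.8,-1],[0,0,0,-0.4,-0.35,-0.17,-1],[0,0,0,-0.5,-0.4,0,-1]]' 60
python3 -m jog '[[0,0,-0.6,-0.37,-0.3,0,-1],[0,0,-1,0,0,0,-1],[0,0,-1,0,0,0,-1],[0,0,-1,0,0,0,-1],[0,0,-1,0,0,0,-1]]'
python3 -m jog '[[0,0,-0.7,0,0,0,-1],[0,0,-0.3,0,0,0,-1],[0,0,0,0,0,0,-1],[0,0,0,0,0,0,-1]]'
python3 - <<'E'
from h import *
w=cam("wrist","pics/w2.png"); cam("top","pics/t2.png");s=cam("scene","pics/s2.png")
a=w["img"];b=cv2.imread("pics/t2.png")[110:230,280:400,::-1];b=cv2.resize(b,(420,420))[:, :240+180]
o=np.hstack([a[:,150:530],b]);cv2.imwrite("pics/c2.png",o[:,:,::-1])
o=status.get_obs();print(o["tool_pos"],o["tool_rot"],Ro.from_rotvec(o["tool_rot"]).as_matrix().round(3))
E
```

```text
t: 5.98
tool_pos: [0.5154, -0.2632, 0.0714]
tool_rot: [0.391, 3.117, -0.0]
contact_force: [-1.7, 0.4, -2.7]
opening: 0.0386
grip_force: 63.0
t: 6.6
tool_pos: [0.5231, -0.2742, 0.0699]
tool_rot: [0.242, -3.13, -0.002]
contact_force: [-0.3, -0.1, -2.4]
opening: 0.0389
grip_force: 62.9
t: 7.1
tool_pos: [0.5235, -0.2741, 0.0711]
tool_rot: [0.373, -3.119, -0.0]
contact_force: [0.0, -0.1, -3.3]
opening: 0.0389
grip_force: 62.9
[ 0.52362335 -0.27409079  0.07141773] [-3.74017086e-01  3.11920936e+00 -9.81581765e-05] [[-0.972 -0.236  0.   ]
 [-0.236  0.972 -0.   ]
 [-0.    -0.    -1.   ]]
```

View pics/c2.png

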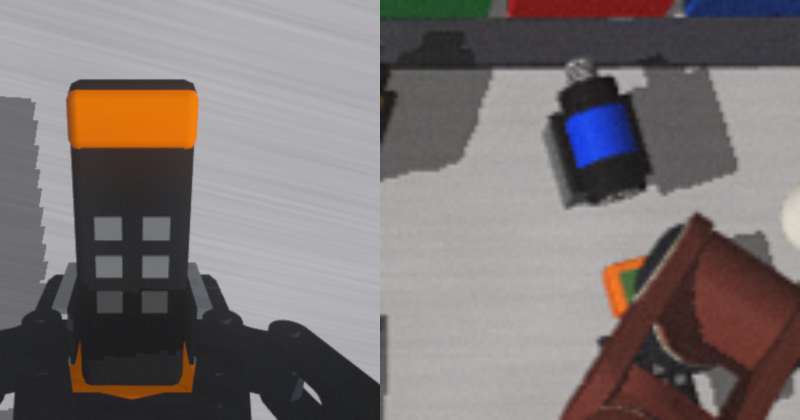

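The left half shows the reader held in the grip, cap at wrist (282,120). The right half shows its orange head facing the tag end of the blue sensor. I'm checking alignment numerically.

Run:
```python
from h import *
w=cam("wrist"); o=status.get_obs();p=o["tool_pos"]
m,l,b=blobs(w,(4,150,60),(19,255,255),300,(180,60,400,200));x=b[0];print(x[1:])
yaw=.239;u=np.array([np.cos(yaw),np.sin(yaw),0]);n=np.array([-u[1],u[0],0])
org=np.array([p[0],p[1],.0648])-.001*u
for s in(-1,1):print("pred cap rear top corner",proj(w,org-u*.08+n*s*.02+np.array([0,0,.034])))
r=cv2.minAreaRect(np.argwhere(l==x[0])[:,::-1].astype(np.float32));print(r)
t=cam("top")
m,l,b=blobs(t,(4,150,90),(19,255,255),8,(320,170,390,230))
for x in b:print("top or",x[1:],[onz(t,(x[3][0],x[3][1]),.105)])
for P in [(.08,.029,.04),(.08,-.029,.04),(.035,.029,.04)]:print("pred head",proj(t,org+u*P[0]+n*P[1]+np.array([0,0,P[2]])))
T=np.array([.660,-.241,.085]);F=org+u*.14+[0,0,.02];print("focus-tag",F-T,"lat",(F-T)@n)
# axis recheck of sensors in the top image: dark body ridge, tag whiteness
hs=t["hsv"];m=cv2.inRange(hs,(105,130,50),(130,255,255));m[:125]=0;m[175:]=0;m[:,:325]=0;m[:,365:]=0
c=np.argwhere(m>0)[:,::-1].astype(np.float32)
for z in(.085,.1):print(onz(t,c.mean(0),z))
```

```text
(np.int32(7456), array([282.1, 118.4]), array([217,  89, 131,  61], dtype=int32))
pred cap rear top corner [211.00825864  80.04802477]
pred cap rear top corner [345.73141568  80.07945074]
((282.0, 118.99998474121094), (129.99996948242188, 59.99999237060547), 0.0)
top or (np.int32(90), array([348. , 190.8]), array([344, 183,  12,  18], dtype=int32)) [array([ 0.60012677, -0.22703888,  0.105     ])]
pred head [344.09646994 185.13667355]
pred head [362.23482812 180.62547247]
pred head [347.92638606 199.1944199 ]
focus-tag [-0.00134341 -0.00017092 -0.0002    ] lat 0.00015196401612692888
[ 0.71575964 -0.22747031  0.085     ]
[ 0.71204623 -0.2250958   0.1       ]
```

Alignment is within about 1 mm. Now I hold for 2 s.

```bash
for i in 1 2 3; do python3 -m jog '[[0,0,0,0,0,0,-1],[0,0,0,0,0,0,-1],[0,0,0,0,0,0,-1],[0,0,0,0,0,0,-1],[0,0,0,0,0,0,-1]]' | head -2; done
python3 -m jog '[[0,0,0,0,0,0,-1],[0,0,0,0.3,0,-0.5,-1],[0,0,0,0.3,0,-1,-1],[0,0,0,0,0,-1,-1],[0,0,0,0,0.3,-1,-1]]'
python3 -m jog '[[0,0,0,-0.2,1,0,-1],[0,0,0,-0.2,1,0,-1],[0,0,0,-0.2,1,0,-1],[0,0,0,-0.2,1,0,-1],[0,0,0,-0.2,1,0,-1]]'
python3 -m jog '[[0,0,0,-0.2,1,0,-1],[0,0,0,-0.2,1,0,-1],[0,0,0,-0.2,1,0,-1],[0,0,0,-0.2,1,0,-1],[0,0,0,-0.2,1,0,-1]]'
python3 -m jog '[[0,0,0,-0.2,1,0,-1],[0,0,0,-0.2,1,0,-1],[0,0,0,-0.1,1,0,-1],[0,0,0,0,1,0,-1],[0,0,0,0,1,0,-1]]'
python3 -m jog '[[0,0,0.9,0,0.8,0,-1],[0,0,1,0,0.2,0,-1],[0,0,1,0,0,0,-1],[0,0,1,0,0,0,-1],[0,0,0,0,0,0,-1]]'
python3 - <<'E'
from h import *
cam("top","pics/t3.png");cv2.imwrite("pics/t3.png",cv2.imread("pics/t3.png")[150:330,120:360])
o=status.get_obs();print(o["tool_pos"],Ro.from_rotvec(o["tool_rot"]).as_matrix().round(3))
w=cam("wrist");print(blobs(w,(4,150,60),(19,255,255),300,(180,60,400,200))[2])
E
```

```text
t: 7.98
tool_pos: [0.5236, -0.2741, 0.0714]
t: 8.6
tool_pos: [0.5236, -0.2741, 0.0714]
t: 9.22
tool_pos: [0.5236, -0.2741, 0.0714]
t: 9.85
tool_pos: [0.5036, -0.2702, 0.1787]
tool_rot: [-0.373, 3.118, -0.002]
contact_force: [0.5, 0.1, -2.6]
opening: 0.039
grip_force: 62.8
t: 10.48
tool_pos: [0.4973, -0.1161, 0.1776]
tool_rot: [-0.374, 3.118, -0.001]
contact_force: [0.7, 0.4, -2.8]
opening: 0.0391
grip_force: 63.0
t: 11.1
tool_pos: [0.4911, 0.0367, 0.1777]
tool_rot: [-0.374, 3.118, -0.001]
contact_force: [0.7, 0.0, -1.3]
opening: 0.039
grip_force: 63.0
t: 11.72
tool_pos: [0.4701, 0.186, 0.1776]
tool_rot: [-0.374, 3.118, -0.0]
contact_force: [-0.3, -0.3, -3.5]
opening: 0.0385
grip_force: 63.0
t: 12.35
tool_pos: [0.4638, 0.2144, 0.1774]
tool_rot: [0.158, 3.136, 0.0]
contact_force: [-0.5, 0.3, -1.7]
opening: 0.0387
grip_force: 62.8
[0.46377364 0.21441736 0.17725969] [[-0.995  0.1    0.001]
 [ 0.1    0.995  0.   ]
 [-0.001  0.    -1.   ]]
[(1, np.int32(7711), array([282.2, 118. ]), array([216,  89, 133,  61], dtype=int32))]
```

View pics/t3.png

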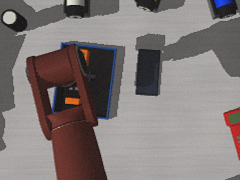

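The reader is over the tray, aligned with it and clear of the walls. Lowering.

```bash
python3 -m jog '[[0,0,0,0,0,0.6,-1],[0,0,0,0,0,1,-1],[0,0,0,0,0,1,-1],[0,0,0,0,0,1,-1],[0,0,0,0,0,0.7,-1]]'
python3 -m jog '[[0,0,0,0,0,0.6,-1],[0,0,0,0,0,0.35,-1],[0,0,0,0,0,0.1,-1],[0,0,0,0,0,0.1,-1],[0,0,0,0,0,0,-1]]'
```

```text
t: 13.08
tool_pos: [0.462, 0.2141, 0.0443]
tool_rot: [-0.158, -3.134, 0.002]
contact_force: [-0.5, 1.2, -2.1]
opening: 0.0387
grip_force: 62.9
t: 13.7
tool_pos: [0.4644, 0.2148, 0.0136]
tool_rot: [0.159, 3.136, 0.001]
contact_force: [-0.1, -1.1, -1.2]
opening: 0.039
grip_force: 62.8
```

```bash
python3 -m jog '[[0,0,0,0,0,0.04,-1],[0,0,0,0,0,0,-1],[0,0,0,0,0,0,0.1],[0,0,0,0,0,0,0.3],[0,0,0,0,0,0,0.6]]'
python3 -m jog '[[0,0,0,0,0,0,0.8],[0,0,0,0,0,0,0.8],[0,0,0,0,0,-0.3,0.8],[0,0,0,0,0,-0.6,0.8],[0,0,0,0,0,-1,0.8]]'
python3 -m jog '[[0,0,0,0,0,-1,0.8],[0,0,0,0,0,-1,0.8],[0,0,0,0,0,-1,0.8],[0,0,0,0,0,-1,0.8],[0,0,0,0,0,-0.5,0.8]]'
python3 -m jog '[[0,0,0,0,1,0,1],[0,0,0,0,1,0,1],[0,0,0,0,1,0,1],[0,0,0,0,1,0,1],[0,0,0,0,1,0,1]]'
python3 -m jog '[[0,0,0,0,0,0,1],[0,0,0,0,0,0,1],[0,0,0,0,0,0,1],[0,0,0,0,0,0,1]]'
python3 - <<'E'
from h import *
d=cam("top");cv2.imwrite("pics/t4.png",cv2.resize(d["img"][110:300,120:400],None,fx=2,fy=2)[:,:,::-1])
E
```

```text
t: 14.32
tool_pos: [0.4638, 0.2147, 0.0118]
tool_rot: [0.159, 3.137, 0.0]
contact_force: [-0.2, 0.6, 0.1]
opening: 0.0684
grip_force: 0.0
t: 14.95
tool_pos: [0.4632, 0.2145, 0.0696]
tool_rot: [-0.159, -3.136, 0.001]
contact_force: [0.0, 0.1, 0.6]
opening: 0.0772
grip_force: 0.0
t: 15.58
tool_pos: [0.4647, 0.2149, 0.2073]
tool_rot: [0.159, 3.133, 0.003]
contact_force: [0.4, 0.9, 0.5]
opening: 0.0769
grip_force: 0.0
t: 16.2
tool_pos: [0.4787, 0.3647, 0.2036]
tool_rot: [-0.159, -3.137, 0.001]
contact_force: [0.6, 0.2, 0.7]
opening: 0.0851
grip_force: 0.0
t: 16.7
tool_pos: [0.479, 0.3632, 0.2038]
tool_rot: [0.161, 3.137, -0.0]
contact_force: [0.3, -0.1, -1.0]
opening: 0.0852
grip_force: 0.0
```

View pics/t4.png

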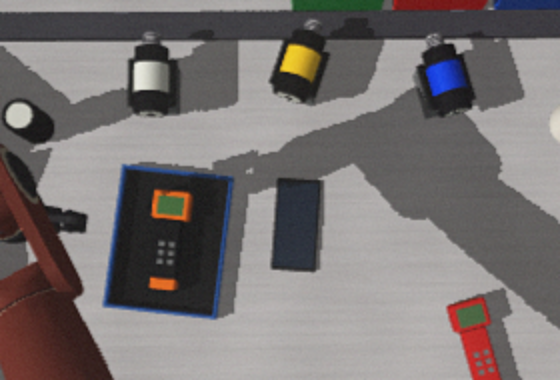

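The reader lies flat and centred in the tray, at about (167,240) in the crop. The sensors and phone have not moved, and the arm is clear.

```bash
python3 -c "from station import finish_job; print(finish_job())"
```

```text
the job is handed in; nothing more can be done
None
```

I held the reader about 6 cm from the blue-banded sensor's tag, steady for about 2 s and aligned to roughly 1 mm by my measurements, then set it down flat in the blue tray. The job is handed in, though no verdict came back.

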